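Find the unlatched outlet cover and push it open

ROBOT

A 6-joint arm with a two-finger parallel gripper is mounted at the origin on the work surface. World frame = base frame: x ahead of the robot, y to its left, z up, the work surface at z = 0. Lengths are in m, angles in rad, forces in N, time in s.
With the tool pointing down it reaches from about 0.3 to 0.775 m from the base axis. Payload 14.6 kg.
Tool frame: the origin (TCP) lies at the very end of the fingers, on their centre line; the grasp point (between the pads) lies 19 mm behind it; z points along the fingers, y is the line along which they close (so a half turn about z gives the same grasp; the last joint's range is limited). The gripper opens to 94 mm and grips with 3 to 60 N. Pads are 16 mm wide; open, the fingers measure 119 mm over their backs; the gripper's body (75 mm by 177 mm) begins 78 mm behind the grasp point.
Start: joints at [1.09, 0.3, 1.521, -0, 1.321, -0.067], TCP at [0.221, 0.504, 0.205] pointing down, gripper open.
Joint ranges: [-3.03, 3.03], [-0.79, 2.21], [0.23, 2.52], [-1.04, 4.18], [0, 3.07], [-2.55, 2.55]. Speed limits (rad/s): [2.22, 2.22, 2.57, 3.14, 3.14, 3.14].

INTERFACE

Orientations are given as [roll, pitch, yaw] about the fixed x, y, z axes, in that order (R = Rz(yaw) Ry(pitch) Rx(roll)).
In Python, from station import ctrl gives the robot as it stands.
- The arm moves only by the tool carry_out, never from a script. Its argument "motion" is text: rows parted by semicolons, each of 7 numbers parted by spaces: the shift along the world's x, y, z in m, then the turn, a rotation vector about the world's x, y, z in degrees, then the closure in counts, from 0 (fully open) to 255 (shut). In form: dx dy dz wx wy wz hand; .... A call has 1 to 20 rows; each row shifts and turns the commanded pose from where the row before left it; what a row does not reach is not made up. A row lasts 1/12 s, in which the tool goes at most 41.7 mm and 7.16 degrees, less where a joint would pass 70% of its speed; a pose out of reach is approached as far as the arm can. A call is refused whole if a number of a shift passes 0.0417 or a number of a turn 7.16, either way. A call with a gripper value outside its range is refused whole. The fingers move at their own pace and stop on an object; "grip_force" is the grip in N (left out, the last holds). Time passes only in rows, so rows that do not move let the fingers close. It gives the time, the measured TCP pose, the force, the opening and the grip force at its end, in the units of the state.
- ctrl.get_obs(): the state, without advancing time (a new reading comes with each control period).
- ctrl.camera(name): name is "scene" or "top" or "wrist"; returns a dict with "pixels" (480x640x3 uint8, red, green, blue), "range_z" (480x640 float32, m along the optical axis (not along the pixel's ray), 0 where there is no reading), "K" (3x3 intrinsics, pixels), "dist" ([k1, k2, p1, p2, k3] as OpenCV has them; the pictures are not rectified), "position" and "attitude" of the camera in the world. Camera axes: x right, y up, looking along -z (the intrinsics and any distortion apply to the point x, -y, -z); pixel columns grow to the right and rows downward; lengths in m; the calibration is good to about 2 mm. A picture is of the moment at which its call begins.
- ctrl.hand_in(): hands the job in; it is judged then, once.
The state is a dict: "time_s": time; "qpos": joint angles; "joint_vel": joint speeds; "tau": joint torques, N m; "ee_pos": TCP position; "eef_rot": TCP orientation; "force": force on the tool from outside, world axes, zero at the start; "moment": the same for the moment, N m; "grip_width": finger opening in m; "grip_force": force on a finger pad.
Only numpy, scipy, OpenCV 4.12 (cv2) and the standard library are available. Lean on these libraries where they do the work, as an engineer would, in place of code of your own. Each camera call takes 0.05 s, during which the arm holds its last target. There are 200 camera calls.

TASK

The microscope needs a socket, and only one of the four covers on the bench outlet box is unlatched; the other three are locked shut and look just the same. Press the ribbed end of each cover until you find the one that rocks, then push that cover up and over until it stands fully open against its stop. Leave the jar, the dish and the magnifier where they are.

Things in the scene. Friction and masses are not known exactly. Their poses are not given: they have to be found in the camera images.
- outlet_box: White steel box bolted to the bench, 192 (x) x 440 (y) x 85 mm high, origin at the centre of its underside; x points from its front (robot side) to its back, y along it. In its level top lie four identical aluminium covers, 150 (x) x 90 (y) x 4 mm, flush in grey frames, centred at x = 0, y = +156, +52, -52, -156 mm. Locked covers do not move at all.
- press1 (a point): Point to press on the cover at y = +156 mm: top face of its tail (the end with 3 rubber ribs), mid-width, 40 mm behind its rod, 30 mm from its rear edge. The rod runs along the box's y at box x = +5 mm, 4 mm below the top; behind it the 70 mm tail goes down when pressed (the box is hollow for 75 mm), in front of it the 80 mm leaf rises.
- press2 (a point): The same point on the cover at y = +52 mm (same tail, rod and leaf).
- press3 (a point): The same point on the cover at y = -52 mm (same tail, rod and leaf).
- press4 (a point): The same point on the cover at y = -156 mm (same tail, rod and leaf).
- loose_cover (a joint): Angle (rad) of the unlatched cover, whichever of the four it is: 0 closed and flush, 1.57 with its leaf upright, 1.75 at its stop, the leaf leaning 10 degrees back. It turns stiffly on its rod and stays at any angle where it is left; 1 to 6 N on the tail turns it, least at its edge.
- jar_mid (a point): Small glass jar of soil with a steel lid, 66 mm across, 92 mm tall, standing on the bench beside the left (+y) end of the box; point at its centre.
- dish_mid (a point): Covered glass dish of soil, 94 mm across, 17 mm high, on the bench in front of the box; point at its centre.
- lens_mid (a point): Magnifier lying on the bench in front of the box: black ring 84 mm across and 12 mm thick, with a straight handle, 190 mm long in all; point at the centre of its lens.

How it is judged:
By the outcome, as a careful person would: the job done as asked, in the order asked, and still so for the second after the job is handed in, with the robot touching nothing.
It also fails if it takes over 45 s, if anything falls off the work surface, if the arm or the gripper's body presses on something with over 40 N, if the wrist force passes 120 N, or if a joint passes its speed limit or range.

## Working session

There is one attempt and no reset: what is moved stays moved. The work goes in short steps, Python scripts to look and compute and a tool call to move; the robot and the scene stay as the last step left them, time stands still between calls to the robot, and variables do not carry over. Pictures are saved under pics/ and viewed, at most 10 in all, crops included, and the job is handed in when it is done.

Besides the shell and the picture viewer there is one more tool, called after "Request:" as name(argument=value, ...) on one line, values as JSON. carry_out: Moves the arm, as the interface text tells. Its arguments: {"type":"object","properties":{"motion":{"type":"string"},"grip_force":{"type":"number"}},"required":["motion"]}

```bash
mkdir -p pics
cat > h.py <<'E'
import numpy as np, cv2
from station import ctrl
def cam(n):
    c=ctrl.camera(n); return c
def rot(a):
    a=np.array(a,float)
    if a.shape==(3,3): return a
    from scipy.spatial.transform import Rotation as R
    return R.from_euler('xyz',a).as_matrix() if a.size==3 else R.from_quat(a).as_matrix()
def ray(c,uv):
    p=cv2.undistortPoints(np.array(uv,float).reshape(-1,1,2),c['K'],np.array(c['dist'],float)).reshape(-1,2)
    d=np.c_[p[:,0],-p[:,1],-np.ones(len(p))]
    return np.array(c['position']),d@rot(c['attitude']).T
def onplane(c,uv,z):
    o,d=ray(c,uv); return o+d*((z-o[2])/d[:,2])[:,None]
def depthpt(c,uv):
    o,d=ray(c,uv); z=np.array([c['range_z'][int(v),int(u)] for u,v in uv]); return o+d*z[:,None]
E
python3 - <<'E'
from h import *
for n in ('top','scene'):
    c=cam(n); cv2.imwrite(f'pics/{n}0.png',c['pixels'][:,:,::-1]); print(n,c['position'],c['attitude'],c['K'].tolist() if hasattr(c['K'],'tolist') else c['K'],c['dist'])
o=ctrl.get_obs(); print(o)
E
```

```text
top [0.33282696 0.08099802 0.89744874] [ 0.19576277 -0.02188939 -1.58202108] [[537.075422570475, 0.0, 315.59850587008367], [0.0, 537.075422570475, 235.0512983163242], [0.0, 0.0, 1.0]] [0.05298297 0.         0.         0.         0.        ]
scene [0.91691942 0.19486414 0.7630597 ] [0.56669337 0.01392867 1.87230256] [[472.09038237779737, 0.0, 316.85827407267794], [0.0, 472.09038237779737, 240.23749363746145], [0.0, 0.0, 1.0]] [-0.12811863  0.          0.          0.          0.        ]
{'time_s': 0.1, 'qpos': array([ 1.09039779e+00,  3.00436679e-01,  1.52147366e+00, -2.13610465e-05,
        1.32070552e+00, -6.65578901e-02]), 'joint_vel': array([ 4.38950166e-04, -4.76761696e-05, -9.76312592e-04,  6.14231356e-04,
        5.67481910e-04, -1.84133697e-03]), 'tau': array([ 7.93696054e-04, -5.32650304e+01, -3.53283334e+01,  7.09290057e-02,
        2.34597491e-02, -3.07264281e-05]), 'ee_pos': array([0.22105584, 0.5033817 , 0.20495065]), 'eef_rot': array([-3.14057033e+00, -4.74070501e-05,  2.72775728e+00]), 'force': array([-0.06311486,  0.15046682,  0.37854819]), 'moment': array([-0.07427285, -0.0043408 , -0.03293564]), 'grip_force': 0.0, 'grip_width': 0.09405404867174143}
```

View pics/top0.png

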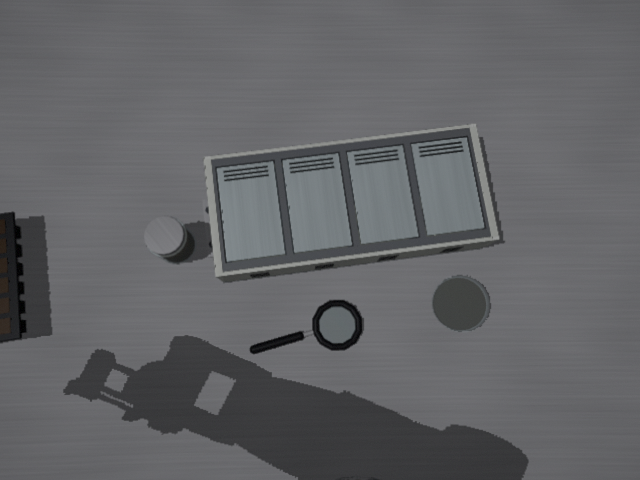

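View pics/scene0.png

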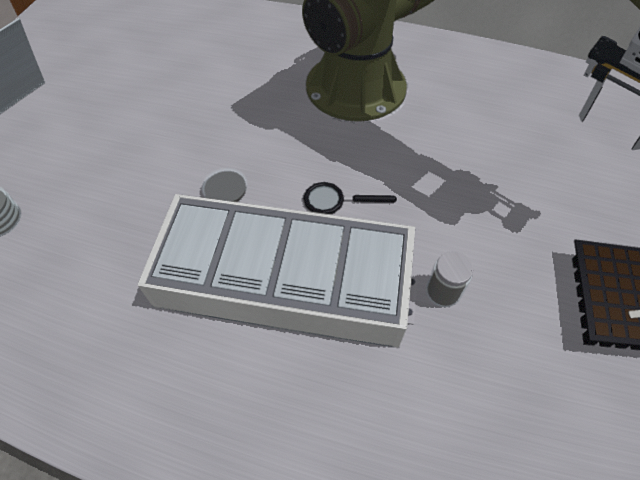

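Top view: box top corners are about (206,158), (475,126), (498,240) and (218,276), with the ribs on the far side, the jar at (166,237), the magnifier at (337,325) and the dish at (461,303). In the scene view the box top corners are about (178,197), (413,227), (407,328) and (143,288).

Run:
```python
from h import *
t=cam('top'); s=cam('scene')
A=onplane(t,[(206,158),(475,126),(498,240),(218,276)],.085)   # back-left, back-right, front-right, front-left
B=onplane(s,[(407,328),(143,288),(178,197),(413,227)],.085)
mdl=np.array([[.096,.22],[.096,-.22],[-.096,-.22],[-.096,.22]])
def fit(P):
    a=P[:,:2]; ca=a.mean(0); U,S,V=np.linalg.svd((mdl).T@(a-ca)); R=(U@V).T
    print(np.round(P,3).tolist(),'c',ca.round(4),'yaw',np.degrees(np.arctan2(R[1,0],R[0,0])),'res',np.abs(a-ca-mdl@R.T).max()); return ca,R
fit(A);fit(B)
# refine: aluminium covers by mask (brightish bluish)
for n,c in(('top',t),('scene',s)):
    im=c['pixels'].astype(int); m=((im[...,2]-im[...,0]>6)&(im[...,1]>90)).astype(np.uint8)
    m=cv2.morphologyEx(m,cv2.MORPH_CLOSE,np.ones((9,9)))
    k,l,st,ce=cv2.connectedComponentsWithStats(m)
    for i in range(1,k):
        if 1500<st[i,4]<9000:
            r=cv2.minAreaRect(cv2.findContours((l==i).astype(np.uint8),0,1)[0][0]); 
            print(n,st[i],ce[i].round(1),onplane(c,[ce[i]],.085).round(4), onplane(c,cv2.boxPoints(r),.085)[:,:2].round(3).tolist())
print('depth z',depthpt(t,[(250,225),(318,210),(382,200),(448,190),(166,235),(461,303),(337,325)]).round(3))
```

```text
[[0.619, 0.233, 0.085], [0.671, -0.197, 0.085], [0.484, -0.22, 0.085], [0.432, 0.21, 0.085]] c [0.5513 0.0064] yaw 6.94276437060252 res 0.0037456250779774325
[[0.62, 0.237, 0.085], [0.678, -0.188, 0.085], [0.491, -0.215, 0.085], [0.433, 0.21, 0.085]] c [0.5558 0.011 ] yaw 7.9015436736771045 res 0.006150303768576365
top [ 217  161   68  101 5427] [250.  211.1] [[0.5324 0.1628 0.085 ]] [[0.603, 0.219], [0.614, 0.128], [0.465, 0.109], [0.454, 0.197]]
scene [ 233    5   82   88 1531] [276.   51.8] [[ 0.0326 -0.191   0.085 ]] [[0.163, -0.268], [-0.203, -0.231], [-0.087, -0.094], [0.237, -0.149]]
scene [ 367   25  113  131 3346] [423.6  87.3] [[0.0607 0.1638 0.085 ]] [[0.249, 0.072], [-0.199, 0.051], [-0.16, 0.3], [0.264, 0.267]]
scene [ 389  186  244  189 5674] [501.9 268. ] [[0.4711 0.369  0.085 ]] [[0.608, 0.151], [0.093, 0.517], [0.288, 0.642], [0.714, 0.277]]
scene [ 496  294  139   94 2481] [561.9 349.4] [[0.5888 0.4764 0.085 ]] [[0.65, 0.378], [0.496, 0.415], [0.527, 0.62], [0.675, 0.564]]
scene [ 252  338  131  142 4071] [332.6 412.9] [[0.775  0.1639 0.085 ]] [[0.853, 0.07], [0.651, 0.076], [0.669, 0.251], [0.861, 0.226]]
scene [ 159  343  140   68 1667] [231.1 376.1] [[0.7686 0.0076 0.085 ]] [[0.832, -0.083], [0.737, -0.118], [0.692, 0.093], [0.787, 0.115]]
scene [ 430  361   91  119 2838] [472.1 423.9] [[0.7358 0.356  0.085 ]] [[0.676, 0.264], [0.619, 0.362], [0.791, 0.434], [0.838, 0.345]]
depth z [[ 0.511  0.163  0.083]
 [ 0.534  0.057  0.082]
 [ 0.549 -0.043  0.085]
 [ 0.565 -0.148  0.084]
 [ 0.494  0.288  0.091]
 [ 0.393 -0.177  0.016]
 [ 0.359  0.026  0.008]]
```

Request:
carry_out(motion="0.02 -0.019 0 0 0 1.8 255;0.02 -0.019 0 0 0 1.8 255;0.02 -0.019 0 0 0 1.8 255;0.02 -0.019 0 0 0 1.8 255;0.02 -0.019 0 0 0 1.8 255;0.02 -0.019 0 0 0 1.8 255;0.02 -0.019 0 0 0 1.8 255;0.02 -0.019 0 0 0 1.8 255;0.02 -0.019 0 0 0 1.8 255;0.02 -0.019 0 0 0 1.8 255;0.02 -0.019 0 0 0 1.8 255;0.02 -0.019 0 0 0 1.8 255;0.02 -0.019 -0.005 0 0 1.8 255;0.02 -0.019 -0.01 0 0 1.8 255;0.02 -0.019 -0.02 0 0 1.8 255;0.02 -0.019 -0.02 0 0 1.8 255;0.02 -0.019 -0.02 0 0 1.9 255;0.016 -0.012 -0.02 0 0 0 255;0 0 0 0 0 0 255;0 0 0 0 0 0 255", grip_force=10)

```text
time_s: 1.87
ee_pos: [0.5769, 0.168, 0.1093]
eef_rot: [-3.141, -0.002, -3.021]
force: [0.7, 0.5, 0.5]
grip_width: 0.0004
grip_force: 0.0
```

Request:
carry_out(motion="0 0 -0.01 0 0 0 255;0 0 -0.006 0 0 0 255;0 0 -0.003 0 0 0 255;0 0 -0.002 0 0 0 255;0 0 -0.002 0 0 0 255;0 0 -0.001 0 0 0 255;0 0 -0.001 0 0 0 255;0 0 0 0 0 0 255")

```text
time_s: 2.53
ee_pos: [0.5771, 0.1686, 0.0854]
eef_rot: [3.142, 0.0, -3.02]
force: [-0.2, -1.2, 0.2]
grip_width: 0.0003
grip_force: 0.0
```

Request:
carry_out(motion="0 0 -0.001 0 0 0 255;0 0 -0.001 0 0 0 255;0 0 -0.001 0 0 0 255;0 0 0 0 0 0 255")

```text
time_s: 2.87
ee_pos: [0.5774, 0.1686, 0.0825]
eef_rot: [3.141, 0.001, -3.02]
force: [1.0, -0.0, 1.9]
grip_width: 0.0008
grip_force: 0.8
```

Request:
carry_out(motion="0 0 -0.001 0 0 0 255;0 0 -0.001 0 0 0 255;0 0 -0.001 0 0 0 255;0 0 0 0 0 0 255")

```text
time_s: 3.2
ee_pos: [0.5772, 0.1686, 0.0793]
eef_rot: [3.142, 0.0, -3.02]
force: [1.5, 0.5, 1.8]
grip_width: 0.0008
grip_force: 1.0
```

Request:
carry_out(motion="0 0 -0.002 0 0 0 255;0 0 -0.002 0 0 0 255;0 0 -0.002 0 0 0 255;0 0 0 0 0 0 255")

```text
time_s: 3.53
ee_pos: [0.5768, 0.1685, 0.0728]
eef_rot: [-3.141, -0.001, -3.02]
force: [0.5, 0.4, 0.8]
grip_width: 0.0009
grip_force: 0.5
```

Request:
carry_out(motion="0 0 -0.004 0 0 0 255;0 0 -0.004 0 0 0 255;0 0 -0.004 0 0 0 255;0 0 -0.004 0 0 0 255;0 0 -0.004 0 0 0 255;0 0 -0.004 0 0 0 255;0 0 -0.004 0 0 0 255;0 0 0 0 0 0 255")

```text
time_s: 4.2
ee_pos: [0.5768, 0.1685, 0.0444]
eef_rot: [-3.141, -0.001, -3.02]
force: [-0.1, -0.8, 0.1]
grip_width: 0.0005
grip_force: 0.3
```

Run:
```python
from h import *
c=cam('scene'); cv2.imwrite('pics/s1.png',cv2.resize(c['pixels'][150:390,200:520,::-1],None,fx=2,fy=2))
```

```text
(no output)
```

View pics/s1.png

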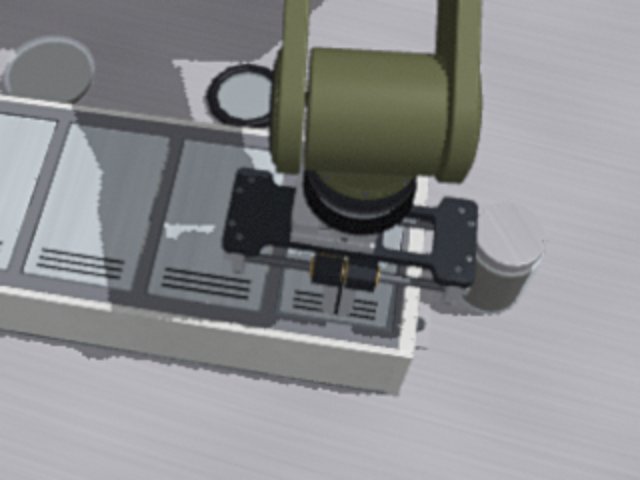

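The close-up shows the fingers at about (340,300), below the frame at the ribs of the +y cover. I'll lift clear to check its angle.

Request:
carry_out(motion="0 0 0.01 0 0 0 255;0 0 0.02 0 0 0 255;0 0 0.035 0 0 0 255;0 0 0.035 0 0 0 255;0 0 0.03 0 0 0 255;0 0 0.03 0 0 0 255;-0.03 -0.003 0.02 0 0 0 255;-0.038 -0.004 0.01 0 0 0 255;-0.038 -0.004 0 0 0 0 255;-0.038 -0.004 0 0 0 0 255;-0.03 -0.004 0 0 0 0 255;0 0 0 0 0 0 255;0 0 0 0 0 0 255")

```text
time_s: 5.33
ee_pos: [0.4026, 0.1496, 0.2369]
eef_rot: [3.141, 0.003, -3.019]
force: [-0.2, -1.0, 0.4]
grip_width: 0.0003
grip_force: 0.0
```

Run:
```python
from h import *
c=cam('scene'); cv2.imwrite('pics/s2.png',cv2.resize(c['pixels'][150:390,200:520,::-1],None,fx=2,fy=2))
C=np.array([.552,.0075]);a=np.radians(7.1);R=np.array([[np.cos(a),-np.sin(a)],[np.sin(a),np.cos(a)]])
v,u=np.mgrid[150:390:2,200:520:2]; uv=np.c_[u.ravel(),v.ravel()]
P=depthpt(c,uv); b=np.c_[(P[:,:2]-C)@R,P[:,2]]
for y0 in(.13,.18):
    k=(abs(b[:,1]-y0)<.006)&(abs(b[:,0])<.11)&(b[:,2]<.175); q=b[k]; q=q[np.argsort(q[:,0])]; print(y0,(q[::3,[0,2]]*1000).round().astype(int).tolist())
print(ctrl.get_obs()['ee_pos'])
```

```text
0.13 [[-95, 83], [-89, 84], [-84, 85], [-81, 86], [-33, 152], [-32, 149], [-30, 147], [-29, 142], [-28, 139], [-26, 140], [-24, 139], [-22, 134], [-21, 132], [-21, 133], [-18, 130], [-18, 124], [-16, 122], [-13, 119], [-12, 116], [-10, 118], [-9, 114], [-8, 110], [-6, 112], [-4, 103], [-3, 104], [-1, 102], [0, 98], [3, 95], [5, 92], [6, 95], [7, 89], [9, 86], [11, 84], [12, 79], [14, 81], [16, 79], [18, 76], [20, 72], [21, 68], [23, 64], [24, 64], [26, 60], [28, 57], [30, 54], [32, 50], [35, 49], [35, 51], [38, 47], [39, 43], [41, 40], [42, 7], [42, 40], [45, 32], [47, 29], [79, 85], [81, 86], [84, 86], [87, 85], [91, 86], [94, 87], [96, 87], [97, 23], [97, 58], [97, 34], [97, 17], [97, 33], [97, 42], [97, 87], [97, 7], [98, 52], [98, 16], [98, 68], [98, 11], [98, 1], [99, 1], [102, 1], [106, 2], [110, 0]]
0.18 [[-94, 85], [-91, 86], [-88, 86], [-84, 86], [-80, 86], [-33, 150], [-31, 151], [-31, 148], [-29, 145], [-28, 139], [-25, 134], [-25, 140], [-23, 136], [-22, 131], [-19, 129], [-18, 123], [-17, 128], [-15, 124], [-14, 121], [-13, 115], [-11, 118], [-10, 113], [-8, 111], [-6, 109], [-4, 103], [-2, 107], [-1, 104], [0, 98], [2, 97], [4, 93], [6, 89], [7, 89], [9, 81], [10, 82], [12, 81], [13, 81], [14, 79], [16, 73], [18, 70], [20, 68], [22, 69], [23, 67], [25, 60], [26, 57], [29, 56], [31, 57], [33, 53], [34, 47], [36, 41], [37, 47], [39, 43], [40, 6], [41, 40], [43, 39], [45, 33], [46, 29], [79, 87], [80, 86], [83, 86], [85, 85], [89, 86], [91, 89], [94, 86], [96, 86], [97, 36], [97, 7], [97, 64], [97, 45], [97, 48], [97, 88], [98, 30], [98, 12], [98, 64], [98, 83], [98, 67], [98, 2], [99, 52], [101, 1], [104, 1], [108, 0]]
[0.40340364 0.14966888 0.23659007]
```

View pics/s2.png

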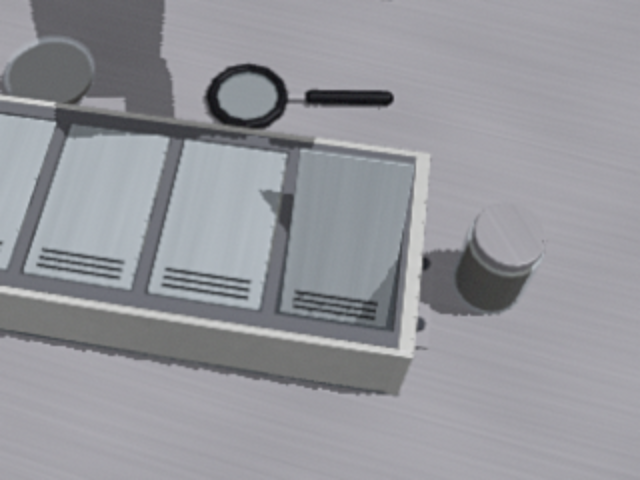

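The +y cover is rocked to about 57°: its leaf tip is at box x −33 mm, z 151 mm by range. The others lie flush, and the jar and magnifier look unmoved. Next I'll push the leaf from the front.

Request:
carry_out(motion="0 0 -0.03 0 0 0 255;0 0 -0.04 0 0 0 255;0 0 -0.03 0 0 0 255;0.02 0.002 0 0 0 0 255;0.03 0.004 0 0 0 0 255;0.02 0.003 0 0 0 0 255;0.01 0.001 0 0 0 0 255;0.01 0.001 0 0 0 0 255;0.01 0.001 0 0 0 0 255;0.006 0.001 0 0 0 0 255;0.006 0.001 0 0 0 0 255;0.006 0.001 0 0 0 0 255;0 0 0 0 0 0 255")

```text
time_s: 6.47
ee_pos: [0.522, 0.1647, 0.1353]
eef_rot: [3.142, 0.0, -3.02]
force: [-0.1, -0.4, 0.4]
grip_width: 0.0006
grip_force: 0.0
```

Request:
carry_out(motion="0.005 0.001 0 0 0 0 255;0.004 0 0 0 0 0 255;0.003 0.001 0 0 0 0 255;0.002 0 0 0 0 0 255;0 0 0 0 0 0 255")

```text
time_s: 6.88
ee_pos: [0.5354, 0.1666, 0.1354]
eef_rot: [3.141, -0.0, -3.02]
force: [-0.2, -0.3, 0.7]
grip_width: 0.0004
grip_force: 0.0
```

Request:
carry_out(motion="0.001 0 0 0 0 0 255;0.001 0 0 0 0 0 255;0.001 0 0 0 0 0 255;0 0 0 0 0 0 255")

```text
time_s: 7.22
ee_pos: [0.5383, 0.1666, 0.1355]
eef_rot: [3.142, 0.0, -3.02]
force: [-1.1, 0.6, -0.5]
grip_width: 0.0008
grip_force: 0.3
```

Request:
carry_out(motion="0.001 0 0 0 0 0 255;0.001 0 0 0 0 0 255;0.001 0 0 0 0 0 255;0 0 0 0 0 0 255")

```text
time_s: 7.55
ee_pos: [0.5397, 0.1666, 0.1352]
eef_rot: [3.141, -0.004, -3.019]
force: [-13.0, 0.4, 4.8]
grip_width: 0.0008
grip_force: 6.7
```

13 N means the stop is reached. I'll back off and check.

Request:
carry_out(motion="-0.01 -0.001 0 0 0 0 255;-0.03 -0.004 0 0 0 0 255;-0.03 -0.004 0 0 0 0 255;-0.03 -0.004 0.02 0 0 0 255;-0.03 -0.004 0.03 0 0 0 255;0 0 0.03 0 0 0 255;0 0 0 0 0 0 255;0 0 0 0 0 0 255")

```text
time_s: 8.22
ee_pos: [0.4126, 0.1498, 0.2164]
eef_rot: [3.141, 0.004, -3.019]
force: [-0.1, -0.2, -1.2]
grip_width: 0.0005
grip_force: 0.0
```

Run:
```python
from h import *
c=cam('scene'); cv2.imwrite('pics/s3.png',cv2.resize(c['pixels'][110:390,180:520,::-1],None,fx=2,fy=2))
C=np.array([.552,.0075]);a=np.radians(7.1);R=np.array([[np.cos(a),-np.sin(a)],[np.sin(a),np.cos(a)]])
v,u=np.mgrid[150:390:1,200:520:1]; uv=np.c_[u.ravel(),v.ravel()]
P=depthpt(c,uv); b=np.c_[(P[:,:2]-C)@R,P[:,2]]
k=(abs(b[:,1]-.156)<.035)&(b[:,0]>-.02)&(b[:,0]<.04)&(b[:,2]>.1)&(b[:,2]<.175); q=b[k]
p=np.polyfit(q[:,2],q[:,0],1); print(len(q),q[:,2].max(),'angle rad',np.pi/2+np.arctan(p[0]))
print(ctrl.get_obs()['ee_pos'])
```

```text
717 0.1631556147239409 angle rad 1.7301728970258468
[0.41215376 0.14968237 0.21492288]
```

View pics/s3.png

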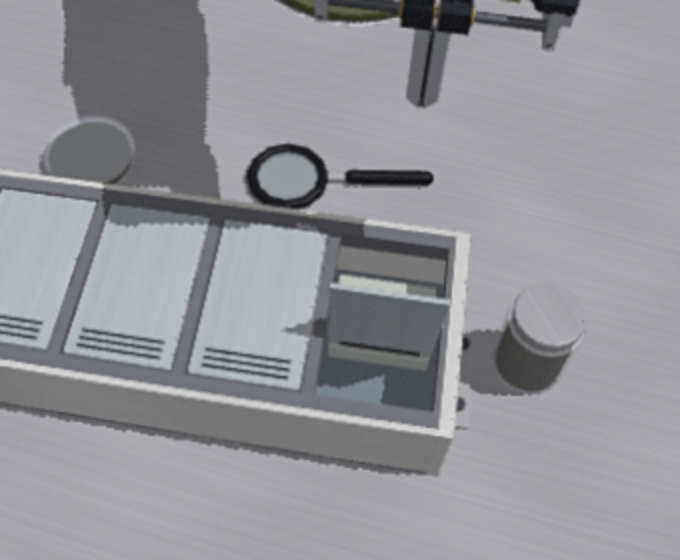

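The picture shows the cover standing open at (388,320), measured at 1.73 rad and stopped by firm contact. The other covers are flush, the jar, dish and magnifier are in place, and the robot is clear.

```bash
python3 -c "
from station import ctrl
print(ctrl.hand_in())"
```

```text
the job is handed in; nothing more can be done
None
```

The unlatched cover was the one at y = +156 mm; it now stands open against its stop (measured 1.73 rad, 13 N at the stop), the jar, dish and magnifier look unmoved in the last picture, and the job is handed in (no verdict came back).

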